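# Blank reading of a sample cell in a light checker

### The arm

A 7-joint arm with a two-finger parallel gripper is mounted at the origin on a cart in front of the work surface, level with it; the furniture and walls round the work are solid. World frame = base frame: x ahead of the robot, y to its left, z up, the work surface at z = 0. Lengths are in m, angles in rad, forces in N, time in s.
With the tool pointing down it reaches from about 0.425 to 0.875 m from the base axis. Payload 4.7 kg.
Tool frame: the origin (TCP) lies where the fingers leave the gripper's body, on its centre line; the fingertips stand 70 mm ahead of it and the grasp point (between the pads) lies 51 mm ahead of it; z points along the fingers, y is the line along which they close (so a half turn about z gives the same grasp; the last joint's range is limited). The gripper opens to 87 mm and grips with 3 to 60 N. Pads are 19 mm wide; open, the fingers measure 117 mm over their backs; the gripper's body (75 mm by 190 mm) begins 51 mm behind the grasp point.
Start: joints at [-1.128, 0.321, -0.07, 1.45, 0.023, 1.371, -0.057], TCP at [0.27, 0.591, 0.292] pointing down, gripper open.
Joint ranges: [-2.86, 2.86], [-0.3, 2.09], [-1.38, 1.24], [0.06, 2.45], [-1.56, 4.7], [0.09, 2.05], [-2.69, 2.69]. Speed limits (rad/s): [2.57, 2.57, 3.14, 3.14, 3.14, 3.14, 3.14].

### API

Orientations are given as a rotation vector (axis times angle).
In Python, from bench import get_state, get_image, get_calibration, close_job gives the robot as it stands.
- The arm moves only by the tool send_rows, never from a script. Its argument "rows" is a list of rows, each an object of numbers: "hand": the finger opening in mm, from 0 to 87; "x", "y", "z": the shift along the world's x, y, z in mm; "roll": the turn about the world's z in degrees. A call has 1 to 10 rows; each row shifts and turns the commanded pose from where the row before left it; what a row does not reach is not made up. A row lasts 1/10 s, in which the tool goes at most 50 mm and 8.59 degrees, less where a joint would pass 70% of its speed; a pose out of reach is approached as far as the arm can. A call is refused whole if a number of a shift passes 50 or a number of a turn 8.59, either way. A call with a gripper value outside its range is refused whole. The fingers move at their own pace and stop on an object; "force" is the grip in N (left out, the last holds). Time passes only in rows, so rows that do not move let the fingers close. It gives the time, the measured TCP pose, the force, the opening and the grip force at its end, in the units of the state.
- get_state(): the state, without advancing time (a new reading comes with each control period).
- get_image(name): name is "scene" or "side" or "wrist"; returns the picture (480x640x3 uint8, blue, green, red); there is no depth.
- get_calibration(name): a dict with "mtx" (3x3 intrinsics, pixels), "world_from_camera" (4x4, takes a point from camera to world coordinates). Camera axes: x right, y down, z forward; pixel columns grow to the right and rows downward; lengths in m; the calibration is good to about 2 mm. A picture is of the moment at which its call begins: read the wrist's pose just before it. get_calibration takes no time and is no camera call; for the wrist camera it gives the pose at the moment of the call.
- close_job(): hands the job in; it is judged then, once.
The state is a dict: "time": time; "joint_positions": joint angles; "qd": joint speeds; "joint_torque": joint torques, N m; "position": TCP position; "tool_rot": TCP orientation; "ft_force": force on the tool from outside, world axes, zero at the start; "torque": the same for the moment, N m; "grip_width": opening from 0.0 (shut) to 1.0 (fully open); "grip_force": force on a finger pad.
Only numpy, scipy, OpenCV 4.12 (cv2) and the standard library are available. Lean on these libraries where they do the work, as an engineer would, in place of code of your own. Each camera call takes 0.05 s, during which the arm holds its last target. There are 200 camera calls.

### The job

Take a blank reading with the light checker: first push the open door of its lamp house shut until it snaps home on its catch and stays shut. Then take the glass sample cell out of its stand, gripping it by its two wide frosted faces only and never touching the clear narrow ones, and hold it upright in the light path, centred in the open gap between the lamp snout and the receiver with its clear faces square to the beam. Finish while still holding the cell there, still and clear of everything else; leave the metal reference block and the other things on the bench where they are.

Things in the scene. Friction and masses are not known exactly. Their poses are not given: they have to be found in the camera images.
- checker: Light checker, fixed: base plate 150 (x) x 310 (y) x 12 mm, origin under its centre. On it from left to right: grey sheet-metal lamp house (x -60..60, y 15..145, roof 120 mm above the bench), dark round snout 26 mm dia. from its right wall, 70 mm wide open gap, dark receiver head 30 mm dia. on a post (y -105..-139). At yaw 0, x points away from the robot, z up.
- light_path (a point): Middle of the open gap, on the beam, half-way between the snout's end and the receiver's face (each 35 mm away), 85 mm above the bench. Axes as the checker: y runs along the beam from the receiver to the lamp house, whose wall is 85 mm away; z up.
- lamp_door (a joint): Opening angle of the lamp house's door, rad: 0 shut, grows as it swings out towards the robot (0.5 to 1.0 at the start), clockwise seen from above. It stays where it is left; in the last 0.12 rad it must be pushed over a sprung ball catch (about 3 N at the free edge), which below about 0.05 rad draws and keeps it shut.
- lamp_door_hinge (a point): Point on the door's upright hinge axis, at the house's left front corner, 66 mm above the bench. Axes turn with the door and are parallel to the checker's when shut: x from outside to inside of the panel. Panel from here 125 mm along -y, x -4..2 mm, 18 to 118 mm above the bench. A small knob (y -108 mm, 36 mm above the bench, 14 mm dia.) stands 12 mm proud.
- lamp_door_push (a point): Point on the door's outer face near its free edge, 95 mm from the hinge axis and 85 mm above the bench: a good place to push. Axes as for the hinge point.
- cell_center (a point): Centre of the upright glass sample cell, 36 mm above its underside: 24 (x) x 36 (y) x 70 mm, black cap 19 x 30 mm on top (77 mm overall), about 0.1 kg. The two wide faces (normal to x, 24 mm apart) are frosted: grip these. The two narrow faces (normal to y, 36 mm apart) are clear: do not touch. z up. It stands in either of the stand's two sockets.
- cell_frosted_a: Frosted wide face of the cell on its +x side (origin at the pane's centre, 37 mm above the cell's underside), pane 36 x 66 mm, axes as the cell.
- cell_frosted_b: Frosted wide face of the cell on its -x side, likewise.
- cell_clear_a: Clear narrow face of the cell on its +y side (origin at the pane's centre, 37 mm above the underside), pane 17 x 66 mm, set 3.5 mm back from the outsides of the frosted faces, axes as the cell.
- cell_clear_b: Clear narrow face of the cell on its -y side, likewise.
- stand: Fixed grey stand block, 70 (x) x 160 (y) x 24 mm high, origin at the centre of its underside. Two sockets 14 mm deep (floor 10 mm above the bench) at y = +45 and -45 mm, each 1 mm wider all round than the cell. The cell's wide faces look along the stand's x.
- reference_block_center (a point): Centre of the solid aluminium reference block, 24 x 36 x 45 mm high, in the stand's other socket; leave it alone.
- tape_roll: Bystander: dark tape roll, 55 mm dia., 19 mm high, origin under its centre. Leave alone.
- castle_nut: Bystander: black castle nut, 30 x 34 x 22 mm, origin under its centre. Leave alone.
- feeler_gauge: Bystander: feeler gauge, 16 x 96 x 10 mm, lying flat, origin under its centre. Leave alone.

How it is judged:
By the outcome, as a careful person would: the job done as asked, in the order asked, and still so for the second after the job is handed in, while the arm keeps its last pose, push and grip.
It also fails if it takes over 64 s, if anything falls off the work surface, if the arm or the gripper's body presses on something with over 40 N, if the wrist force passes 120 N, or if a joint passes its speed limit or range.

## Working session

There is one attempt and no reset: what is moved stays moved. The work goes in short steps, Python scripts to look and compute and a tool call to move; the robot and the scene stay as the last step left them, time stands still between calls to the robot, and variables do not carry over. Pictures are saved under pics/ and viewed, at most 10 in all, crops included, and the job is handed in when it is done.

Besides the shell and the picture viewer there is one more tool, called after ">>>" by a JSON object that holds its "op" and its "data", one argument or row to a line. send_rows: Moves the arm, as the interface text tells. Its arguments: {"type":"object","properties":{"rows":{"type":"array","items":{"type":"object","properties":{"hand":{"type":"number"},"x":{"type":"number"},"y":{"type":"number"},"z":{"type":"number"},"roll":{"type":"number"}}}},"force":{"type":"number"}},"required":["rows"]}

```bash
mkdir -p pics; python3 - <<'E'
from bench import *
import cv2,numpy as np
s=get_state();print(s)
for n in("scene","side"):
    cv2.imwrite(f"pics/{n}0.png",get_image(n));c=get_calibration(n);print(np.round(c["mtx"],1).tolist(),np.round(c["world_from_camera"],3).tolist())
E
```

```text
{'time': 0.0, 'joint_positions': array([-1.12792952,  0.32181543, -0.07008931,  1.45164404,  0.02260803,
        1.37083335, -0.05690066]), 'qd': array([ 1.43880343e-04, -9.34738967e-04, -1.42142398e-03, -1.00722919e-06,
        1.18543123e-03,  5.58297959e-04, -8.91698352e-04]), 'joint_torque': array([-5.30077068e-04, -4.91278625e+01, -4.04010219e-01, -3.12536681e+01,
       -6.37335679e-02,  4.35391255e-02,  1.71747201e-04]), 'position': array([0.27010178, 0.59076133, 0.29118191]), 'tool_rot': array([-6.68239284e-01, -3.06938860e+00,  2.96672652e-03]), 'ft_force': array([-0.71786003,  0.51209387,  0.18419133]), 'torque': array([-0.01445308, -0.04117409,  0.03328273]), 'grip_force': 0.0, 'grip_width': 0.9985508521761698}
[[446.4, 0.0, 321.9], [0.0, 446.4, 235.3], [0.0, 0.0, 1.0]] [[0.691, -0.321, 0.648, -0.211], [-0.723, -0.31, 0.618, -0.722], [0.003, -0.895, -0.446, 0.599], [0.0, 0.0, 0.0, 1.0]]
[[594.9, 0.0, 316.8], [0.0, 594.9, 232.2], [0.0, 0.0, 1.0]] [[-1.0, -0.008, -0.02, 0.54], [0.012, 0.563, -0.826, 1.036], [0.017, -0.826, -0.563, 0.779], [0.0, 0.0, 0.0, 1.0]]
```

View pics/scene0.png

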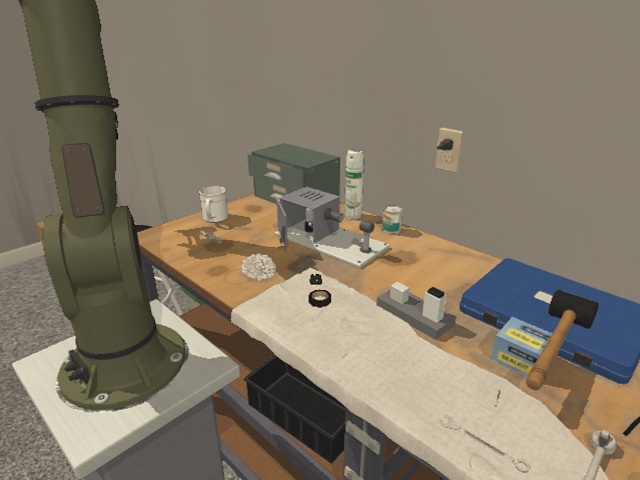

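View pics/side0.png

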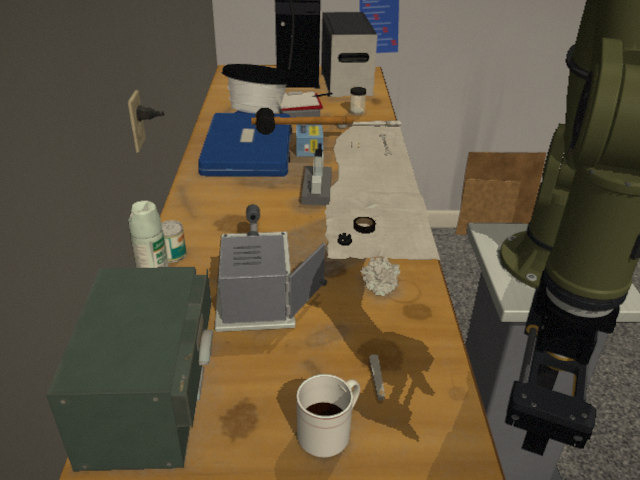

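The scene view shows the checker at about (330,225) with its door open to the left, and the stand at (416,312). The cell, with its black cap, is at (433,303) and the block at (399,292). The side view shows the house at (255,280), the door's free edge at (325,265), and the stand at (316,185). Next I'll enlarge both views.

```bash
python3 - <<'E'
import cv2,numpy as np
a=cv2.imread("pics/scene0.png");b=cv2.imread("pics/side0.png")
A=cv2.resize(a[170:340,265:465],(800,680),interpolation=cv2.INTER_CUBIC)[:600]
def lab(im,x0,y0,x1,y1,k):
    c=cv2.resize(im[y0:y1,x0:x1],None,fx=k,fy=k,interpolation=cv2.INTER_CUBIC)
    for x in range((x0//20+1)*20,x1,20): cv2.putText(c,str(x),((x-x0)*k-8,8),0,.3,(0,0,255)); cv2.line(c,((x-x0)*k,10),((x-x0)*k,16),(0,0,255))
    for y in range((y0//20+1)*20,y1,20): cv2.putText(c,str(y),(0,(y-y0)*k+3),0,.3,(0,0,255)); cv2.line(c,(20,(y-y0)*k),(26,(y-y0)*k),(0,0,255))
    return c
cv2.imwrite("pics/s1.png",lab(a,265,185,465,335,4))
cv2.imwrite("pics/s2.png",lab(b,190,140,350,340,3))
E
```

```text
(no output)
```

View pics/s1.png

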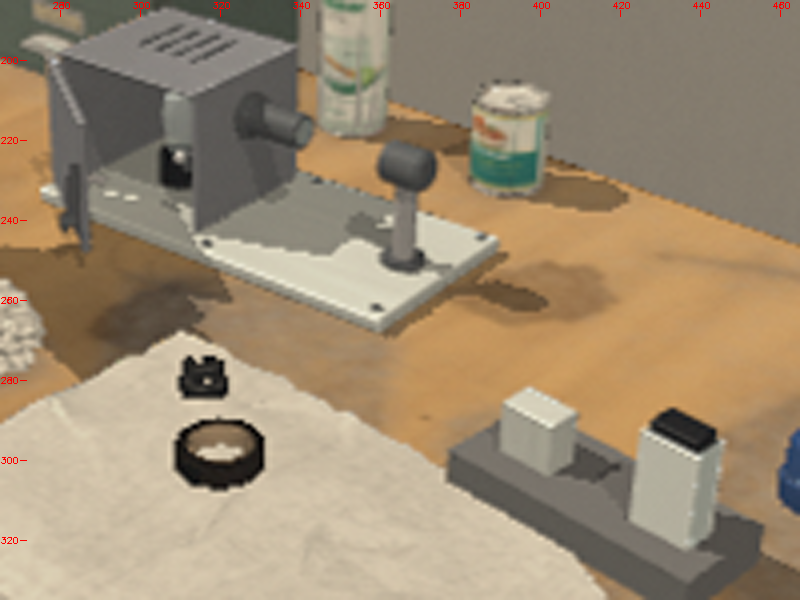

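View pics/s2.png

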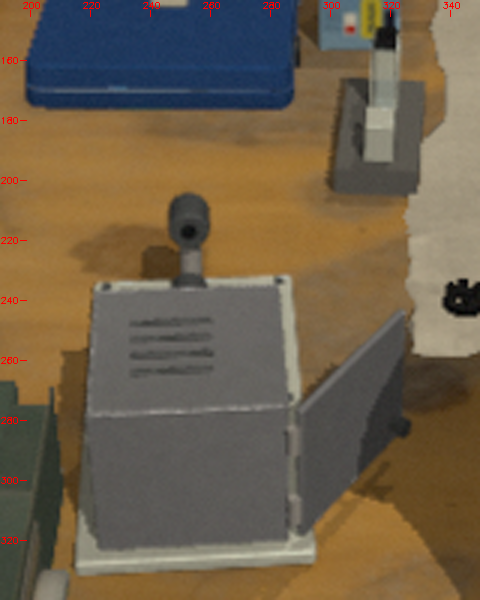

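The enlarged views show the roof, plate and stand corners clearly. The door's free top edge is at side (325,244), and the cell's top corners are at scene (424,292), (437,299) and (445,294). I'll fit the poses to these points.

```bash
cat > h.py <<'E'
from bench import *
import cv2,numpy as np
from scipy.optimize import least_squares
def proj(P,c):
    T=np.linalg.inv(c["world_from_camera"]);p=(T[:3,:3]@np.asarray(P).T).T+T[:3,3];q=(c["mtx"]@p.T).T
    return q[:,:2]/q[:,2:]
def place(v,L):  # v=x,y,yaw (m), L local mm
    L=np.asarray(L,float)/1000;c,s=np.cos(v[2]),np.sin(v[2])
    return np.c_[v[0]+c*L[:,0]-s*L[:,1],v[1]+s*L[:,0]+c*L[:,1],L[:,2]]
E
python3 - <<'E'
from h import *
S,D=get_calibration("scene"),get_calibration("side")
def fit(f,obs,x0):
    def r(v): return np.concatenate([(proj(f(v,[o[0] for o in ob]),c)-[o[1] for o in ob]).ravel() for c,ob in obs])
    s=least_squares(r,x0,loss="soft_l1");print(np.round(s.x,4),np.round(r(s.x),1));return s.x
ch=fit(place,[(S,[((-75,-155,12),(360,265)),((75,-155,12),(389.5,244.2)),((-60,15,120),(312.5,209.2)),((60,15,120),(339.2,196.5)),((60,145,120),(308,187))]),
 (D,[((60,15,120),(222.3,236)),((-60,15,120),(286,236.3)),((60,145,120),(219.3,277.7)),((-60,145,120),(288.7,276)),((75,155,12),(216,324)),((-75,155,12),(295,321.7)),((75,-155,12),(221.7,234.7)),((-75,-155,12),(286.3,232.3))])],[.65,.2,0])
H=place(ch,[(-60,145,0)])[0];print("hinge",H)
def door(v,L): return place([H[0],H[1],ch[2]-v[0]],L)
a=fit(door,[(S,[((-2,-125,118),(286,216.5)),((-2,-125,18),(286.5,247.5))]),(D,[((-2,-125,118),(325,244))])],[.7])
print("push",door(a,[(-4,-95,85)]),"light",place(ch,[(0,-35,85)]))
print("snout/rcv",place(ch,[(0,0,85),(0,-70,85)]))
for yy in(-45,):
  st=fit(place,[(S,[((-35,80,24),(377.2,299.2)),((35,-80,24),(455.7,317.5)),((-35,-80,24),(436.2,330.7)),((35,80,24),(390,290)),((-12,-27,80),(424.2,292)),((-12,-63,80),(437.5,298.8)),((12,-63,80),(445,294.2))]),(D,[((35,-80,24),(304.3,166)),((-35,-80,24),(331,166.7)),((12,63,55),(311,0))][:2])],[.5,-.2,0])
  print("cell",place(st,[(0,yy,46)]),"block",place(st,[(0,45,32)]))
print("tape/nut z0 approx")
for px,z in(((320,302),.0),((316,284),0)):
  T=S["world_from_camera"];d=T[:3,:3]@np.linalg.solve(S["mtx"],[*px,1]);print(T[:3,3]+d*(z-T[2,3])/d[2])
E
```

```text
[0.643  0.062  0.0872] [-1.1  0.2 -0.6  0.1 -0.4 -0.3 -0.8 -0.2 -3.4 -0.5 -0.4 -0.7 -2.3 -3.6
  0.3 -0.7 -1.1 -2.3 -0.5  2.5  1.5  0.4 -0.6 -2.3  0.7 -2.6]
hinge [0.57058475 0.20124236 0.        ]
[0.6389] [-1.3 -1.  -0.5  1.3 -1.  -3.1]
push [[0.51738998 0.12243046 0.085     ]] light [[0.64603726 0.02715354 0.085     ]]
snout/rcv [[ 0.64298825  0.06202048  0.085     ]
 [ 0.64908626 -0.0077134   0.085     ]]
[ 0.5078 -0.3121 -0.0024] [-3.1 -0.2 -1.5 -2.   0.7 -0.1  2.5 -3.3 -0.8  0.6  1.2  0.7 -0.2  0.5
  0.4 -0.7 -0.4 -1.2]
cell [[ 0.50767928 -0.35709164  0.046     ]] block [[ 0.50789391 -0.26709189  0.032     ]]
tape/nut z0 approx
[ 0.40506479 -0.12881572  0.        ]
[ 0.4533488  -0.06859074  0.        ]
```

>>> {"op": "send_rows", "data": {
  "rows": [
    {"x":16,"y":-44,"roll":-6.4,"hand":0},
    {"x":16,"y":-44,"roll":-6.4,"hand":0},
    {"x":16,"y":-44,"roll":-6.4,"hand":0},
    {"x":16,"y":-44,"roll":-6.4,"hand":0},
    {"x":16,"y":-44,"roll":-6.4,"hand":0},
    {"x":16,"y":-44,"roll":-6.4,"hand":0},
    {"x":16,"y":-44,"roll":-6.4,"hand":0},
    {"x":16,"y":-44,"roll":-6.4,"hand":0},
    {"x":16,"y":-44,"roll":-6.4,"hand":0},
    {"x":16,"y":-44,"roll":-6.4,"hand":0}
  ]
}}

```text
schema error: expected keys hand, x, y, z, roll
```

>>> {"op": "send_rows", "data": {
  "rows": [
    {"y":-20},
    {},
    {},
    {}
  ]
}}

```text
schema error: expected keys hand, x, y, z, roll
```

```bash
cat >> h.py <<'E'
def yaw():
    R=cv2.Rodrigues(get_state()["tool_rot"])[0];return np.degrees(np.arctan2(R[1,1],R[0,1]))
E
python3 - <<'E'
from h import *
c=get_calibration("wrist");cv2.imwrite("pics/w1.png",get_image("wrist"));s=get_state()
np.save("w1.npy",np.r_[c["world_from_camera"].ravel(),c["mtx"].ravel()])
print(s["time"],s["position"],yaw(),s["grip_width"],np.round(c["world_from_camera"],3).tolist())
E
```

```text
0.15 [0.27016558 0.5908533  0.29142493] 65.43411411600172 1.0021695026318347 [[0.417, 0.877, 0.24, 0.204], [0.909, -0.401, -0.114, 0.621], [-0.003, 0.266, -0.964, 0.385], [0.0, 0.0, 0.0, 1.0]]
```

View pics/w1.png

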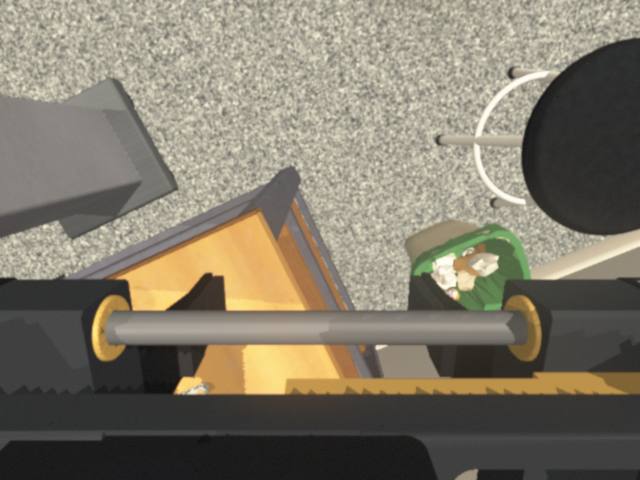

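The picture shows only the floor and the table edge, because the moves were refused: every row needs all its keys. I'll resend them.

>>> {"op": "send_rows", "data": {
  "rows": [
    {"x":16,"y":-44,"z":0,"roll":-6.5,"hand":0},
    {"x":16,"y":-44,"z":0,"roll":-6.5,"hand":0},
    {"x":16,"y":-44,"z":0,"roll":-6.5,"hand":0},
    {"x":16,"y":-44,"z":0,"roll":-6.5,"hand":0},
    {"x":16,"y":-44,"z":0,"roll":-6.5,"hand":0},
    {"x":16,"y":-44,"z":0,"roll":-6.5,"hand":0},
    {"x":16,"y":-44,"z":0,"roll":-6.5,"hand":0},
    {"x":16,"y":-44,"z":0,"roll":-6.5,"hand":0},
    {"x":16,"y":-44,"z":0,"roll":-6.5,"hand":0},
    {"x":16,"y":-44,"z":0,"roll":-6.5,"hand":0}
  ],
  "force": 20
}}

```text
time: 1.15
position: [0.4304, 0.1492, 0.2923]
tool_rot: [-2.218, -2.225, -0.001]
ft_force: [0.3, 0.2, 0.6]
grip_width: 0.171
grip_force: 0.0
```

>>> {"op": "send_rows", "data": {
  "rows": [
    {"x":10,"y":-40,"z":0,"roll":0,"hand":0},
    {"x":0,"y":0,"z":0,"roll":0,"hand":0},
    {"x":0,"y":0,"z":0,"roll":0,"hand":0},
    {"x":0,"y":0,"z":0,"roll":0,"hand":0}
  ]
}}

```text
time: 1.55
position: [0.4398, 0.1124, 0.2921]
tool_rot: [-2.211, -2.232, 0.0]
ft_force: [-0.5, 1.5, -0.2]
grip_width: 0.006
grip_force: 0.0
```

```bash
python3 - <<'E'
from h import *
c=get_calibration("wrist");cv2.imwrite("pics/w2.png",get_image("wrist"));s=get_state()
print(s["time"],s["position"],yaw(),s["grip_width"],s["ft_force"],np.round(c["world_from_camera"],3).tolist())
print("door pts expected",proj([(.5706,.2012,.118),(.50,.098,.118),(.50,.098,.018)],c))
E
```

```text
1.6 [0.43979691 0.11263602 0.2921041 ] 0.5851800262401436 0.009359752489454096 [-1.16416412 -0.32751965 -1.22412717] [[1.0, 0.008, 0.002, 0.439], [0.008, -0.964, -0.266, 0.185], [-0.0, 0.266, -0.964, 0.386], [0.0, 0.0, 0.0, 1.0]]
door pts expected [[508.10192971 113.02760047]
 [395.62288335 255.01923504]
 [375.43044871 224.56836691]]
```

View pics/w2.png

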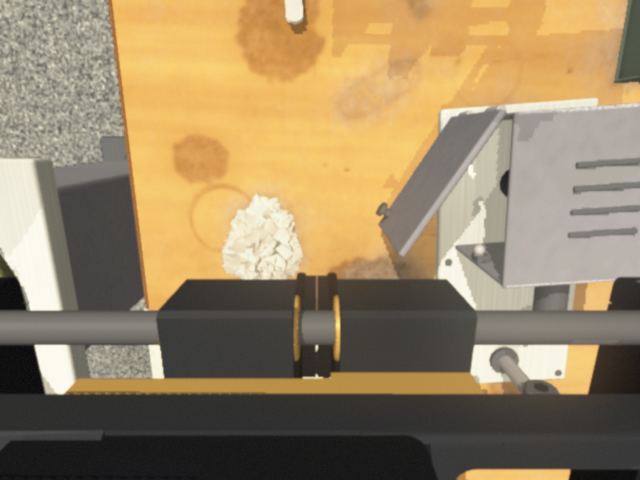

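The wrist view shows the open door from the hinge at (502,108) to the free edge at (402,255), which matches the fit to within about 5 mm. The paper ball is at (262,240). I'll lower the tool in front of the door and push along +x.

>>> {"op": "send_rows", "data": {
  "rows": [
    {"x":20,"y":0,"z":-37,"roll":0,"hand":0},
    {"x":0,"y":0,"z":-40,"roll":0,"hand":0},
    {"x":0,"y":0,"z":-40,"roll":0,"hand":0},
    {"x":0,"y":0,"z":-20,"roll":0,"hand":0},
    {"x":15,"y":0,"z":0,"roll":0,"hand":0},
    {"x":15,"y":0,"z":0,"roll":0,"hand":0}
  ]
}}

```text
time: 2.2
position: [0.4894, 0.1128, 0.1539]
tool_rot: [-2.208, -2.233, 0.004]
ft_force: [0.8, -0.4, 0.3]
grip_width: 0.004
grip_force: 0.0
```

>>> {"op": "send_rows", "data": {
  "rows": [
    {"x":10,"y":0,"z":0,"roll":0,"hand":0},
    {"x":10,"y":0,"z":0,"roll":0,"hand":0},
    {"x":10,"y":0,"z":0,"roll":0,"hand":0},
    {"x":10,"y":0,"z":0,"roll":0,"hand":0},
    {"x":10,"y":0,"z":0,"roll":0,"hand":0},
    {"x":5,"y":0,"z":0,"roll":0,"hand":0}
  ]
}}

```text
time: 2.8
position: [0.5464, 0.1111, 0.1554]
tool_rot: [2.213, 2.229, 0.001]
ft_force: [-1.3, -0.6, 1.1]
grip_width: 0.008
grip_force: 0.2
```

>>> {"op": "send_rows", "data": {
  "rows": [
    {"x":4,"y":0,"z":0,"roll":0,"hand":0},
    {"x":3,"y":0,"z":0,"roll":0,"hand":0},
    {"x":0,"y":0,"z":0,"roll":0,"hand":0}
  ]
}}

```text
time: 3.1
position: [0.5518, 0.111, 0.1552]
tool_rot: [-2.213, -2.229, 0.002]
ft_force: [-1.9, -1.4, 1.5]
grip_width: 0.007
grip_force: 1.3
```

>>> {"op": "send_rows", "data": {
  "rows": [
    {"x":2,"y":0,"z":0,"roll":0,"hand":0},
    {"x":0,"y":0,"z":0,"roll":0,"hand":0}
  ]
}}

```text
time: 3.3
position: [0.5529, 0.1109, 0.1551]
tool_rot: [-2.211, -2.228, 0.004]
ft_force: [-5.0, -1.5, 3.6]
grip_width: 0.004
grip_force: 3.0
```

>>> {"op": "send_rows", "data": {
  "rows": [
    {"x":2,"y":0,"z":0,"roll":0,"hand":0},
    {"x":0,"y":0,"z":0,"roll":0,"hand":0}
  ]
}}

```text
time: 3.5
position: [0.5559, 0.111, 0.1553]
tool_rot: [-2.213, -2.23, 0.001]
ft_force: [-0.7, -1.0, 0.2]
grip_width: 0.005
grip_force: 0.4
```

>>> {"op": "send_rows", "data": {
  "rows": [
    {"x":2,"y":0,"z":0,"roll":0,"hand":0},
    {"x":0,"y":0,"z":0,"roll":0,"hand":0}
  ]
}}

```text
time: 3.7
position: [0.559, 0.1114, 0.1554]
tool_rot: [2.212, 2.229, 0.002]
ft_force: [1.4, -0.4, -0.5]
grip_width: 0.006
grip_force: 0.0
```

>>> {"op": "send_rows", "data": {
  "rows": [
    {"x":2,"y":0,"z":0,"roll":0,"hand":0},
    {"x":0,"y":0,"z":0,"roll":0,"hand":0}
  ]
}}

```text
time: 3.9
position: [0.5606, 0.1115, 0.1553]
tool_rot: [2.213, 2.23, 0.001]
ft_force: [-0.2, -0.7, 1.0]
grip_width: 0.002
grip_force: 0.2
```

>>> {"op": "send_rows", "data": {
  "rows": [
    {"x":2,"y":0,"z":0,"roll":0,"hand":0},
    {"x":0,"y":0,"z":0,"roll":0,"hand":0}
  ]
}}

```text
time: 4.1
position: [0.5612, 0.1114, 0.1552]
tool_rot: [-2.211, -2.229, 0.003]
ft_force: [-5.3, 0.7, 3.4]
grip_width: 0.003
grip_force: 3.0
```

>>> {"op": "send_rows", "data": {
  "rows": [
    {"x":2,"y":0,"z":0,"roll":0,"hand":0},
    {"x":0,"y":0,"z":0,"roll":0,"hand":0}
  ]
}}

```text
time: 4.3
position: [0.5616, 0.1115, 0.1551]
tool_rot: [-2.209, -2.227, 0.008]
ft_force: [-10.1, -0.8, 6.5]
grip_width: 0.005
grip_force: 5.9
```

>>> {"op": "send_rows", "data": {
  "rows": [
    {"x":2,"y":0,"z":0,"roll":0,"hand":0},
    {"x":0,"y":0,"z":0,"roll":0,"hand":0}
  ]
}}

```text
time: 4.5
position: [0.562, 0.1115, 0.155]
tool_rot: [-2.206, -2.225, 0.013]
ft_force: [-16.2, -0.4, 11.4]
grip_width: 0.004
grip_force: 9.0
```

The force dropped as the catch snapped over, then rose against a hard stop, so the door should be shut. I'll back off, rise and check.

>>> {"op": "send_rows", "data": {
  "rows": [
    {"x":-20,"y":0,"z":0,"roll":0,"hand":0},
    {"x":-30,"y":0,"z":0,"roll":0,"hand":0},
    {"x":0,"y":0,"z":40,"roll":0,"hand":87},
    {"x":15,"y":-20,"z":40,"roll":0,"hand":87},
    {"x":20,"y":-30,"z":20,"roll":0,"hand":87},
    {"x":20,"y":-30,"z":35,"roll":0,"hand":87},
    {"x":0,"y":0,"z":0,"roll":0,"hand":87},
    {"x":0,"y":0,"z":0,"roll":0,"hand":87},
    {"x":0,"y":0,"z":0,"roll":0,"hand":87}
  ]
}}

```text
time: 5.4
position: [0.5706, 0.0325, 0.289]
tool_rot: [-2.211, -2.23, 0.001]
ft_force: [-0.5, 0.4, -0.6]
grip_width: 0.56
grip_force: 0.0
```

```bash
python3 - <<'E'
from h import *
c=get_calibration("wrist");cv2.imwrite("pics/w3.png",get_image("wrist"));s=get_state()
np.savez("w3.npz",**c)
print(s["time"],s["position"],yaw(),s["grip_width"],s["ft_force"])
ch=[.643,.062,.0872]
print(np.round(proj(place(ch,[(-60,15,120),(-60,145,120),(60,15,120),(60,145,120),(-75,-155,12),(-75,155,12),(75,-155,12),(0,0,98),(0,-70,100),(-60,20,118)]),c)).tolist())
E
```

```text
5.45 [0.57033298 0.03275166 0.28874857] 0.5476076034339484 0.6025234976141117 [-0.47249317  0.14606794  0.88334557]
[[334.0, 185.0], [319.0, -26.0], [504.0, 171.0], [516.0, -44.0], [326.0, 326.0], [301.0, 14.0], [462.0, 316.0], [411.0, 194.0], [413.0, 280.0], [333.0, 177.0]]
```

View pics/w3.png

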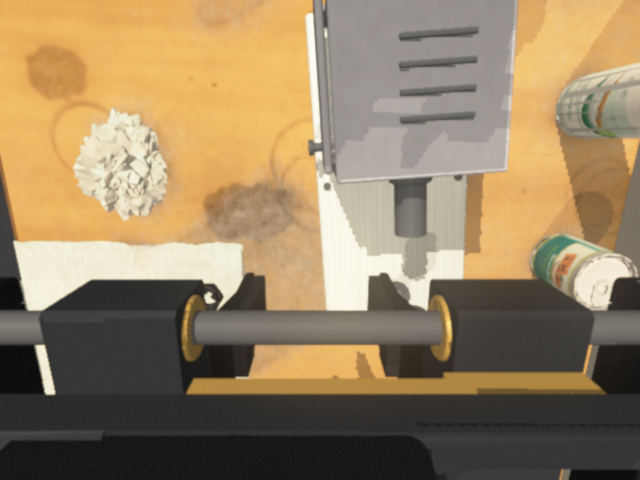

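The wrist view shows the door shut flush, with its line at x≈322 running along the roof edge. The roof corners are at (337,181) and (508,170), and the snout end is at (396–427,236). I had used the wrong y for the light path: by the text it is local y = -70. I'll refit the checker.

```bash
python3 - <<'E'
from h import *
S,D=get_calibration("scene"),get_calibration("side");W=dict(np.load("w3.npz"))
obs=[(W,3,[((-60,15,120),(337,181)),((60,15,120),(508,170)),((0,-35,98),(411.5,236)),((-75,140,12),None),((60,115,120),(515,10))]),
(S,1,[((-75,-155,12),(360,265)),((75,-155,12),(389.5,244.2)),((-60,15,120),(312.5,209.2)),((60,15,120),(339.2,196.5)),((60,145,120),(308,187))]),
 (D,1,[((60,15,120),(222.3,236)),((-60,15,120),(286,236.3)),((60,145,120),(219.3,277.7)),((-60,145,120),(288.7,276)),((-75,155,12),(295,321.7)),((75,-155,12),(221.7,234.7)),((-75,-155,12),(286.3,232.3))])]
def r(v):
    out=[]
    for c,w,ob in obs:
        ob=[o for o in ob if o[1]]; d=proj(place(v,[o[0] for o in ob]),c)-[o[1] for o in ob]
        if c is W: d[3,1]=0
        out.append(w*d.ravel())
    return np.concatenate(out)
s=least_squares(r,[.64,.06,.08],loss="soft_l1");print(s.x,np.round(r(s.x),1))
print("light",place(s.x,[(0,-70,85)]),"plate front edge",np.round(proj(place(s.x,[(-75,140,12),(-75,-140,12)]),W)))
obs=obs[:1];s=least_squares(r,s.x);print(s.x,np.round(r(s.x)/3,1),"light",place(s.x,[(0,-70,85)]))
E
```

```text
[0.64365311 0.0635717  0.07920372] [-6.9  2.7 -7.1 -1.   2.  -0.1  2.7  0.  -1.9 -0.  -0.9  0.1 -0.8 -0.6
 -0.8 -0.3 -3.2 -0.7 -0.9 -0.4 -2.7 -3.  -0.9 -0.3 -2.2 -1.5  0.5  1.2
 -0.4 -2.1  0.9 -2.1]
light [[ 0.64919157 -0.00620886  0.085     ]] plate front edge [[304.  30.]
 [325. 312.]]
[0.6442623  0.06367788 0.08162136] [-1.5  0.9 -1.5 -0.7  1.6 -0.2  1.5  0. ] light [[ 0.64996945 -0.00608908  0.085     ]]
```

>>> {"op": "send_rows", "data": {
  "rows": [
    {"x":-6,"y":-46,"z":0,"roll":0,"hand":87},
    {"x":-6,"y":-46,"z":0,"roll":0,"hand":87},
    {"x":-6,"y":-46,"z":0,"roll":0,"hand":87},
    {"x":-6,"y":-46,"z":0,"roll":0,"hand":87},
    {"x":-6,"y":-46,"z":0,"roll":0,"hand":87},
    {"x":-6,"y":-46,"z":0,"roll":0,"hand":87},
    {"x":-6,"y":-46,"z":0,"roll":0,"hand":87},
    {"x":-6,"y":-46,"z":0,"roll":0,"hand":87},
    {"x":-6,"y":-46,"z":0,"roll":0,"hand":87},
    {"x":-6,"y":-46,"z":0,"roll":0,"hand":87}
  ]
}}

```text
time: 6.45
position: [0.5115, -0.4285, 0.2887]
tool_rot: [-2.209, -2.231, -0.001]
ft_force: [0.2, -0.4, 0.1]
grip_width: 1.001
grip_force: 0.0
```

>>> {"op": "send_rows", "data": {
  "rows": [
    {"x":0,"y":0,"z":0,"roll":0,"hand":87},
    {"x":0,"y":0,"z":0,"roll":0,"hand":87},
    {"x":0,"y":0,"z":0,"roll":0,"hand":87}
  ]
}}

```text
time: 6.75
position: [0.5123, -0.4264, 0.289]
tool_rot: [-2.209, -2.231, -0.002]
ft_force: [-0.9, 0.4, 0.4]
grip_width: 1.0
grip_force: 0.0
```

```bash
python3 - <<'E'
from h import *
c=get_calibration("wrist");cv2.imwrite("pics/w4.png",get_image("wrist"));s=get_state()
np.savez("w4.npz",**c)
print(s["time"],s["position"],yaw(),s["grip_width"])
st=[.5078,-.3121,-.0024]
print(np.round(proj(place(st,[(-12,-27,80),(12,-27,80),(-12,-63,80),(12,-63,80),(-35,80,24),(35,80,24)]),c)).tolist())
E
```

```text
6.8 [ 0.51255966 -0.42616685  0.28937523] 0.6343000771681878 0.9979508957612689
[[297.0, 117.0], [327.0, 117.0], [297.0, 164.0], [326.0, 164.0], [273.0, -13.0], [355.0, -12.0]]
```

View pics/w4.png

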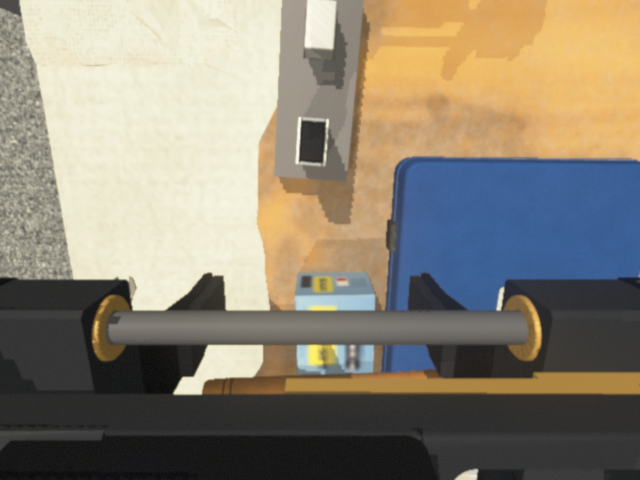

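The wrist view shows the cell's cap, with body-top corners at (299,118), (329,119), (295,164) and (326,166). The stand's near edge runs (276,177)–(348,181), so it is turned slightly clockwise. I'll fit the cell pose with height free.

```bash
python3 - <<'E'
from h import *
S=get_calibration("scene");W=dict(np.load("w4.npz"))
W_=[((-12,-27,80),(299,118)),((12,-27,80),(329,119)),((-12,-63,80),(295,164)),((12,-63,80),(326,166)),((-35,-80,24),(276,177)),((35,-80,24),(348,181))]
S_=[((-12,-27,80),(424.2,292)),((-12,-63,80),(437.5,298.8)),((12,-63,80),(445,294.2)),((-35,80,24),(377.2,299.2)),((-35,-80,24),(436.2,330.7)),((35,-80,24),(455.7,317.5))]
def r(v):
    o=[]
    for c,w,ob in((W,2,W_),(S,1,S_)):
        P=place(v,[q[0] for q in ob]);P[:,2]+=np.where(P[:,2]>.05,v[3],v[4]);o.append(w*(proj(P,c)-[q[1] for q in ob]).ravel())
    return np.concatenate(o)
s=least_squares(r,[.51,-.31,-.03,0,0],loss="soft_l1");v=s.x;print(v,np.round(r(v),1))
print("cell",place(v,[(0,-45,46)]),"deg",np.degrees(v[2]))
W_=W_[:4];S_=[];r2=lambda p:(proj(place(p,[q[0] for q in W_]),W)-[q[1] for q in W_]).ravel()
s=least_squares(r2,v[:3]);print("wrist only",s.x,np.round(s.fun,1),place(s.x,[(0,-45,46)]))
E
```

```text
[ 0.51036651 -0.31338176 -0.0431635   0.00099536 -0.001526  ] [-1.2 -0.9  0.4  0.5  3.3  1.2  0.9  0.3 -1.3 -0.6 -1.  -0.9 -0.1  0.
  1.6  0.5  0.6  0.4 -1.6 -0.7  0.3  0.6 -0.6 -0.8]
cell [[ 0.50842475 -0.35833984  0.046     ]] deg -2.473086458840755
wrist only [ 0.51079678 -0.31332631 -0.06050956] [-0.6 -0.8  0.1  0.5  0.9  0.1 -0.4  0.2] [[ 0.50807551 -0.35824396  0.046     ]]
```

The cell is at (0.508,-0.358), turned -2.5°, and the fitted heights agree with the text. I'll move over it and descend.

>>> {"op": "send_rows", "data": {
  "rows": [
    {"x":-4,"y":34,"z":0,"roll":-3.2,"hand":87},
    {"x":0,"y":34,"z":0,"roll":0,"hand":87},
    {"x":0,"y":0,"z":-35,"roll":0,"hand":87},
    {"x":0,"y":0,"z":-40,"roll":0,"hand":87},
    {"x":0,"y":0,"z":-35,"roll":0,"hand":87},
    {"x":0,"y":0,"z":-30,"roll":0,"hand":87},
    {"x":0,"y":0,"z":0,"roll":0,"hand":87},
    {"x":0,"y":0,"z":0,"roll":0,"hand":87}
  ]
}}

```text
time: 7.6
position: [0.508, -0.3593, 0.1506]
tool_rot: [-2.272, -2.17, -0.001]
ft_force: [0.1, -0.9, 0.0]
grip_width: 1.0
grip_force: 0.0
```

```bash
python3 - <<'E'
from h import *
s=get_state();print(s["position"],yaw(),s["ft_force"])
i=get_image("side");j=get_image("scene")
f=lambda im,x,y:cv2.resize(im[y:y+90,x:x+80],(400,450),interpolation=cv2.INTER_CUBIC)
cv2.imwrite("pics/c5.png",np.hstack([f(i,280,120),f(j,395,250)]))
E
```

```text
[ 0.5079959  -0.35934806  0.15063723] -2.636825824957918 [ 0.12684717 -0.8548985   0.04649506]
```

View pics/c5.png

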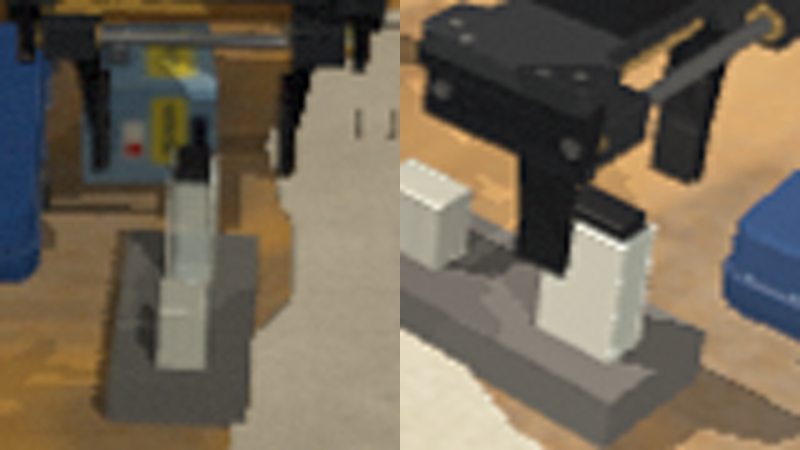

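The crops show the open fingers straddling the cell evenly on its frosted sides. I'll descend the rest of the way and close.

>>> {"op": "send_rows", "data": {
  "rows": [
    {"x":0,"y":1,"z":-24,"roll":0,"hand":87},
    {"x":0,"y":0,"z":-20,"roll":0,"hand":87},
    {"x":0,"y":0,"z":0,"roll":0,"hand":60},
    {"x":0,"y":0,"z":0,"roll":0,"hand":40},
    {"x":0,"y":0,"z":0,"roll":0,"hand":30},
    {"x":0,"y":0,"z":0,"roll":0,"hand":30},
    {"x":0,"y":0,"z":0,"roll":0,"hand":30},
    {"x":0,"y":0,"z":0,"roll":0,"hand":30}
  ],
  "force": 15
}}

```text
time: 8.5
position: [0.5074, -0.3598, 0.1066]
tool_rot: [2.274, 2.167, 0.001]
ft_force: [-0.2, -0.3, -0.1]
grip_width: 0.54
grip_force: 0.0
```

>>> {"op": "send_rows", "data": {
  "rows": [
    {"x":0,"y":0,"z":0,"roll":0,"hand":27},
    {"x":0,"y":0,"z":0,"roll":0,"hand":26},
    {"x":0,"y":0,"z":0,"roll":0,"hand":25},
    {"x":0,"y":0,"z":0,"roll":0,"hand":24},
    {"x":0,"y":0,"z":0,"roll":0,"hand":20},
    {"x":0,"y":0,"z":0,"roll":0,"hand":20},
    {"x":0,"y":0,"z":0,"roll":0,"hand":20}
  ]
}}

```text
time: 9.2
position: [0.5073, -0.3597, 0.1062]
tool_rot: [2.274, 2.167, 0.0]
ft_force: [0.5, -0.7, 0.1]
grip_width: 0.274
grip_force: 15.0
```

Gripped at 23.8 mm with 15 N and almost no side force. I'll lift.

>>> {"op": "send_rows", "data": {
  "rows": [
    {"x":0,"y":0,"z":6,"roll":0,"hand":20},
    {"x":0,"y":0,"z":8,"roll":0,"hand":20},
    {"x":0,"y":0,"z":10,"roll":0,"hand":20},
    {"x":0,"y":0,"z":20,"roll":0,"hand":20},
    {"x":0,"y":0,"z":20,"roll":0,"hand":20},
    {"x":0,"y":0,"z":20,"roll":0,"hand":20},
    {"x":0,"y":0,"z":10,"roll":0,"hand":20},
    {"x":0,"y":0,"z":0,"roll":0,"hand":20}
  ]
}}

```text
time: 10.0
position: [0.5076, -0.3604, 0.2021]
tool_rot: [2.272, 2.165, 0.002]
ft_force: [-0.3, -0.2, -1.6]
grip_width: 0.276
grip_force: 15.0
```

The weight is on the wrist, about 1 N. I'll carry it round to the front of the gap.

>>> {"op": "send_rows", "data": {
  "rows": [
    {"x":0,"y":20,"z":0,"roll":1,"hand":20},
    {"x":0,"y":30,"z":0,"roll":1,"hand":20},
    {"x":0,"y":40,"z":0,"roll":1,"hand":20},
    {"x":0,"y":40,"z":0,"roll":1,"hand":20},
    {"x":0,"y":40,"z":0,"roll":1,"hand":20},
    {"x":0,"y":40,"z":0,"roll":1,"hand":20},
    {"x":0,"y":40,"z":0,"roll":1,"hand":20},
    {"x":0,"y":40,"z":0,"roll":0,"hand":20},
    {"x":0,"y":40,"z":0,"roll":0,"hand":20},
    {"x":0,"y":23,"z":-10,"roll":0,"hand":20}
  ]
}}

```text
time: 11.0
position: [0.5071, -0.0028, 0.1902]
tool_rot: [-2.133, -2.306, -0.003]
ft_force: [0.3, -0.8, -1.8]
grip_width: 0.273
grip_force: 15.0
```

>>> {"op": "send_rows", "data": {
  "rows": [
    {"x":0,"y":0,"z":-20,"roll":0,"hand":20},
    {"x":0,"y":0,"z":-20,"roll":0,"hand":20},
    {"x":0,"y":0,"z":-7,"roll":0,"hand":20},
    {"x":0,"y":0,"z":0,"roll":0,"hand":20},
    {"x":0,"y":0,"z":0,"roll":0,"hand":20},
    {"x":0,"y":0,"z":0,"roll":0,"hand":20}
  ]
}}

```text
time: 11.6
position: [0.5078, -0.0069, 0.144]
tool_rot: [2.138, 2.301, 0.002]
ft_force: [-0.2, -0.0, -0.8]
grip_width: 0.277
grip_force: 15.0
```

```bash
python3 - <<'E'
from h import *
s=get_state();print(s["position"],yaw(),s["ft_force"],s["grip_width"])
E
```

```text
[ 0.50782527 -0.0069107   0.14401966] 4.2063382518548424 [-0.15270188 -0.03776508 -0.75815039] 0.27650893654485215
```

>>> {"op": "send_rows", "data": {
  "rows": [
    {"x":25,"y":0,"z":1,"roll":0.4,"hand":20},
    {"x":25,"y":0,"z":0,"roll":0,"hand":20},
    {"x":25,"y":0,"z":0,"roll":0,"hand":20},
    {"x":20,"y":0,"z":0,"roll":0,"hand":20},
    {"x":20,"y":0,"z":0,"roll":0,"hand":20},
    {"x":15,"y":0,"z":0,"roll":0,"hand":20},
    {"x":8,"y":0,"z":0,"roll":0,"hand":20},
    {"x":4,"y":0,"z":0,"roll":0,"hand":20},
    {"x":0,"y":0,"z":0,"roll":0,"hand":20},
    {"x":0,"y":0,"z":0,"roll":0,"hand":20}
  ]
}}

```text
time: 12.6
position: [0.6486, -0.0068, 0.1442]
tool_rot: [-2.13, -2.309, 0.0]
ft_force: [-0.2, -0.2, -1.8]
grip_width: 0.276
grip_force: 15.0
```

```bash
python3 - <<'E'
from h import *
s=get_state();print(s["time"],s["position"],yaw(),s["ft_force"],s["grip_width"])
i=get_image("side");j=get_image("scene");w=get_image("wrist")
f=lambda im,x,y:cv2.resize(im[y:y+100,x:x+90],(405,450),interpolation=cv2.INTER_CUBIC)[:, :400]
def g(im,x,y,n,m):
    c=cv2.resize(im[y:y+75,x:x+100],(400,300),interpolation=cv2.INTER_CUBIC)
    for k in range(0,100,20): cv2.putText(c,str(x+k),(k*4,9),0,.3,(0,0,255));cv2.putText(c,str(y+k),(0,k*4+3),0,.3,(0,0,255))
    return c
cv2.imwrite("pics/f.png",np.vstack([np.hstack([g(j,290,180,0,0),g(i,210,180,0,0)]),np.hstack([cv2.resize(w,(400,300)),g(j,310,195,0,0)])]))
for n in("scene","side"):
  c=get_calibration(n);L=[.6498,-.0061,.08]
  print(n,"gap ctr, cell bottom corners, cap",np.round(proj(place(L,[(0,0,85),(-12,18,49),(-12,-18,49),(12,-18,49),(-12,-18,119),(0,35,85),(0,-35,85)]),c),1).tolist())
E
```

```text
12.6 [ 0.64863452 -0.0067565   0.14423115] 4.622999785455502 [-0.24600689 -0.21972651 -1.84833079] 0.27623318646401596
scene gap ctr, cell bottom corners, cap [[349.6, 221.4], [341.5, 232.8], [351.9, 236.4], [357.0, 233.4], [352.8, 213.1], [339.5, 218.0], [360.1, 224.8]]
side gap ctr, cell bottom corners, cap [[252.9, 225.3], [259.3, 244.0], [259.1, 234.4], [248.0, 234.8], [257.9, 206.8], [252.9, 234.7], [252.8, 216.3]]
```

View pics/f.png

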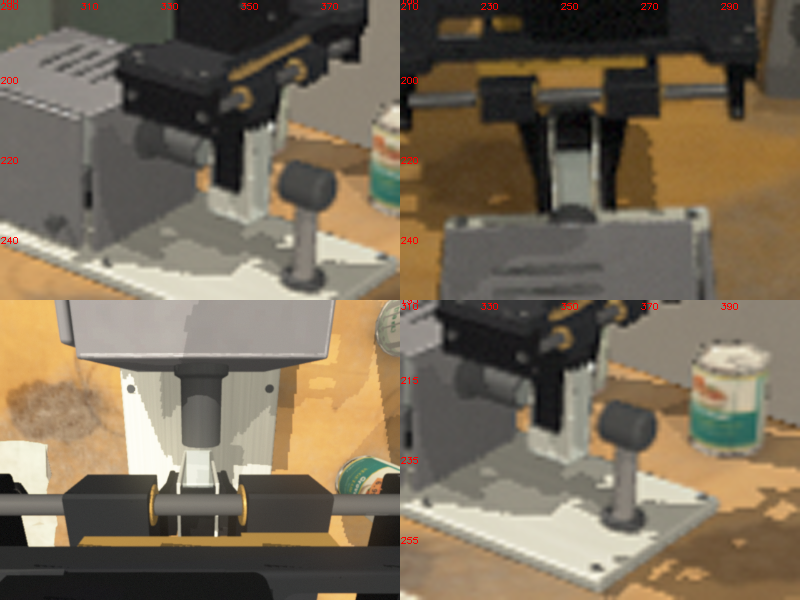

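The views show the cell upright in the gap. Its bottom corners in the scene view, (343,232), (350,235) and (357,233), lie within 2 px of those predicted for a centred cell. It lines up with the snout at column 253 in the side view, and the door is still shut. I'll make a last 1 mm trim, then settle.

>>> {"op": "send_rows", "data": {
  "rows": [
    {"x":1,"y":0,"z":1,"roll":0,"hand":20},
    {"x":0,"y":0,"z":0,"roll":0,"hand":20},
    {"x":0,"y":0,"z":0,"roll":0,"hand":20},
    {"x":0,"y":0,"z":0,"roll":0,"hand":20},
    {"x":0,"y":0,"z":0,"roll":0,"hand":20},
    {"x":0,"y":0,"z":0,"roll":0,"hand":20}
  ]
}}

```text
time: 13.35
position: [0.6502, -0.0067, 0.1451]
tool_rot: [2.13, 2.309, -0.0]
ft_force: [0.1, -0.6, -0.4]
grip_width: 0.273
grip_force: 15.0
```

```bash
python3 - <<'E'
from h import *
s=get_state();print(s["position"],yaw(),s["ft_force"],np.abs(s["qd"]).max());print(close_job())
E
```

```text
[ 0.65016209 -0.00671558  0.1450731 ] 4.629401126330988 [ 0.12735935 -0.63202838 -0.41895847] 0.00147301761251277
the job is handed in; nothing more can be done
None
```

The job is handed in at about 13.4 s: the lamp-house door is shut on its catch, and the cell, gripped only by its frosted faces, is held still and upright in the gap, by my measurements within about 2 mm of centre and square to the beam.

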